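# Trip both safety switches by their test buttons, sweep the dressing plate, switch on again

## Task

Clean down the blade-dressing plate with the machines off. On the grey switch box press the yellow test button beside the red lever so that the red lever drops, then the one beside the blue lever so that the blue lever drops too; only then take the brass-footed scraper and sweep every loose steel chip off the plate into the black-floored tray at its far edge, never touching the sharp chips with the gripper. Stand the scraper back upright on its rubber mat and let go, after that lift both levers back until they stay up by themselves, and leave the other things on the bench where they are.

Things in the scene. Friction and masses are not known exactly. Their poses are not given: they have to be found in the camera images.
- switchbox: grey twin switch box fixed to the bench, 130 (x) by 190 (y) by 80 high, origin at its underside's centre; front faces its own -x (roughly to the robot). On top, from its +y to its -y side: red grinder lever (y +75), its yellow test button (y +24), the fan's yellow test button (y -24), blue fan lever (y -75). Box and mat stand either side of the plate; which is left or right varies
- grinder_lever (a joint): angle of the red lever: 0 = up (on), leaning 0.25 rad past vertical to the box's +x against its stop, held by its own weight; 1.5 = dropped (off), lying forward (box -x) over the front edge, 1.25 rad from vertical. Balances at 0.25: let go beyond that it falls to 1.5, below that back to 0. Lifting takes about 1 N at the grip
- grinder_grip (a point): centre of the red lever's grip, a cross cylinder 34 long (along the box's y), 22 in diameter; swings on a radius of 70 in the box's x-z plane about its hinge at x -30, y +75, z +70 in the box's frame. Dropped: 66 ahead (box -x) of the hinge, 22 above it, 31 clear of the box's front. Up: 17 behind the hinge, 68 above it. Pinch its flat ends from above, or push it up from below in front
- grinder_test (a joint): travel of the grinder's yellow test button: 0 = out, 0.008 = fully in (straight down). It springs back; about 1.5 N to start, 5 N fully in. It trips the red lever at about 0.0045 to 0.005
- grinder_test_top (a point): centre of the top of the yellow test button of the red lever, a cap 30 in diameter, its top 98 above the bench (18 above the box's top) when out, at x -40, y +24 in the box's frame, 51 sideways from its lever
- fan_lever (a joint): angle of the blue lever: 0 = up (on), leaning 0.25 rad past vertical to the box's +x against its stop, held by its own weight; 1.5 = dropped (off), lying forward (box -x) over the front edge, 1.25 rad from vertical. Balances at 0.25: let go beyond that it falls to 1.5, below that back to 0. Lifting takes about 1 N at the grip
- fan_grip (a point): centre of the blue lever's grip, a cross cylinder 34 long (along the box's y), 22 in diameter; swings on a radius of 70 in the box's x-z plane about its hinge at x -30, y -75, z +70 in the box's frame. Dropped: 66 ahead (box -x) of the hinge, 22 above it, 31 clear of the box's front. Up: 17 behind the hinge, 68 above it. Pinch its flat ends from above, or push it up from below in front
- fan_test (a joint): travel of the fan's yellow test button: 0 = out, 0.008 = fully in (straight down). It springs back; about 1.5 N to start, 5 N fully in. It trips the blue lever at about 0.0045 to 0.005
- fan_test_top (a point): centre of the top of the yellow test button of the blue lever, a cap 30 in diameter, its top 98 above the bench (18 above the box's top) when out, at x -40, y -24 in the box's frame, 51 sideways from its lever
- plate: fixed dressing plate and chip tray in one, 290 (x) by 244 (y); origin at its underside's centre, +x roughly away from the robot. Steel surface from x -137 to +30, 40 high, inside y -114 to +114; blue lips 8 thick, tops 52 above the bench, at the near end and both sides. From x +30 to +137 it drops into the tray: black floor 6 high, walls 52 high on three sides
- mat: black rubber mat with a yellow border, fixed, 110 (x) by 190 (y) by 3 thick, origin at the centre of its underside on the bench; the scraper's place
- scraper: scraper block, 0.2 to 0.4 kg: brass foot 36 (x) by 125 (y) by 26 high, on it a pale wooden handle 28 (x) by 85 (y), from 26 to 66 high; origin at the centre of its underside, z up. Grasp the handle across its 28 mm from above, about 50 above the underside
- chip0: loose steel chip; a sharp bent steel paring, a shallow V in plan, 60 long (along its y), 14 wide, 9 thick, 30 g, lying flat; origin at the centre of its underside. Four to six chips are present, the others are absent (None)
- chip1: another chip, like chip0
- chip2: another chip, like chip0
- chip3: another chip, like chip0
- chip4: another chip, like chip0
- chip5: another chip, like chip0
- tumbler: green glass tumbler, 60 across, 90 high; leave alone
- tin: tin can, 64 across, 85 high; leave alone
- cleaver: cleaver lying flat, about 300 long; leave alone
- whetstone: red-brown whetstone 50 by 160 by 28 high; leave alone
- hammer: hammer lying, 260 long; leave alone
- file: file with wooden handle lying, 245 long; leave alone
Not all that is in view belongs to the job. Leave any green or turquoise look-alike of the chip5 alone.

How it is judged:
By the outcome, as a careful person would: the job done as asked, in the order asked, and still so for the second after the job is handed in, with the robot touching nothing.
Of chip0, chip1, chip2, chip3, chip4, chip5 only 4 to 6 are there at a start; the rules pass over those that are not, and their reading is None.
At some moment in a run one of scraper may be knocked a few centimetres aside while the robot is not near it.
Once in a run the grip may slacken for a moment while it holds something.
It also fails if it takes over 200 s, if anything falls off the work surface, if the arm or the gripper's body presses on something with over 40 N, if the wrist force passes 120 N, or if a joint passes its speed limit or range.

## Robot

A 6-joint arm with a two-finger parallel gripper is mounted at the origin on the work surface. World frame = base frame: x ahead of the robot, y to its left, z up, the work surface at z = 0. Lengths are in m, angles in rad, forces in N, time in s.
With the tool pointing down it reaches from about 0.25 to 0.775 m from the base axis. Payload 4 kg.
Tool frame: the origin (TCP) lies at the centre of the arm's flange, where the gripper is bolted on; the fingertips stand 173 mm ahead of it and the grasp point (between the pads) lies 155 mm ahead of it (env.tcp_to_grasp is the distance from the TCP to the grasp point, in m); z points along the fingers, y is the line along which they close (so a half turn about z gives the same grasp; the last joint's range is limited). The gripper opens to 85 mm and grips with 20 to 120 N. Pads are 22 mm wide; open, the fingers measure 114 mm over their backs; the gripper's body (76 mm by 85 mm) begins 54 mm behind the grasp point. The pads swing forward as they close: fully open they stand 13 mm farther back than shut.
Start: joints at [-0.103, 0.087, 1.371, -0, 1.684, -0.103], TCP at [0.55, -0, 0.405] pointing down, gripper open.
Joint ranges: [-3.1, 3.1], [-0.76, 2.03], [0.27, 2.55], [-1.08, 4.22], [0.17, 2.65], [-2.57, 2.57]. Speed limits (rad/s): [2.79, 2.79, 3.14, 3.14, 3.14, 3.14].

## Interface

Orientations are given as a rotation vector (axis times angle).
In Python, from rig import env gives the robot as it stands. The module is installed in compiled form; this text tells all that it offers.
- The arm moves only by the tool apply_moves, never from a script. Its argument "deltas" is text: rows parted by semicolons, each of 7 numbers parted by spaces: the shift along the tool's x, y, z normalised to -1 to 1, where 1 is 0.1 m, then the turn, a rotation vector about the tool's x, y, z normalised to -1 to 1, where 1 is 180 degrees, then the opening, from 0 (shut) to 1 (fully open). In form: dx dy dz ax ay az grip; .... A call has 1 to 12 rows; each row is the pose to reach, as a shift and turn from the pose commanded when the call began, along the tool's axes at that moment, turning the shorter way round; what a row does not reach only later rows make up. A row lasts 1/12 s, in which the tool goes at most 41.7 mm and 7.16 degrees, less where a joint would pass 70% of its speed; a pose out of reach is approached as far as the arm can. A call with a number of a shift or a turn outside -1 to 1 is refused whole. A call with a gripper value outside its range is refused whole. The fingers move at their own pace and stop on an object; "grip_force" is the grip in N (left out, the last holds). Time passes only in rows, so rows that repeat a pose let the fingers close. It gives the time, the measured TCP pose, the force, the opening and the grip force at its end, in the units of the state.
- env.sense(): the state, without advancing time (a new reading comes with each control period).
- env.grab_frame(name): name is "scene" or "side" or "wrist"; returns the picture (384x512x3 uint8, red, green, blue); there is no depth.
- env.camera_model(name): a dict with "fx", "fy", "cx", "cy" (pixels), "rvec" (rotation vector, rad) and "tvec" (3), from world to camera coordinates, as OpenCV has them; the wrist camera has in their place "hand_eye" (4x4, takes a point from camera to tool coordinates, whose origin is the TCP and whose axes are the flange's). Camera axes: x right, y down, z forward; pixel columns grow to the right and rows downward; lengths in m; the calibration is good to about 2 mm. A picture is of the moment at which its call begins: read the wrist's pose just before it. camera_model takes no time and is no camera call.
- env.close_job(): hands the job in; it is judged then, once.
The state is a dict: "time_s": time; "joint_pos": joint angles; "dq": joint speeds; "effort": joint torques, N m; "tcp_pos": TCP position; "ee_rot": TCP orientation; "ft_force": force on the tool from outside, world axes, zero at the start; "wrist_torque": the same for the moment, N m; "finger_gap": finger opening in m; "grasp_force": force on a finger pad.
Only numpy, scipy, OpenCV 4.12 (cv2) and the standard library are available. Lean on these libraries where they do the work, as an engineer would, in place of code of your own. Each camera call takes 0.05 s, during which the arm holds its last target. There are 200 camera calls.

## Working session

There is one attempt and no reset: what is moved stays moved. The work goes in short steps, Python scripts to look and compute and a tool call to move; the robot and the scene stay as the last step left them, time stands still between calls to the robot, and variables do not carry over. Pictures are saved under pics/ and viewed, at most 14 in all, crops included, and the job is handed in when it is done.

Besides the shell and the picture viewer there is one more tool, called after "Emit:" by a JSON object that holds its "op" and its "data". apply_moves: Moves the arm, as the interface text tells. Scaled input: -1 to 1 covers 0.1 m each way for a shift and 180 degrees each way for a turn. Its arguments: {"type":"object","properties":{"deltas":{"type":"string"},"grip_force":{"type":"number"}},"required":["deltas"]}

```bash
mkdir -p pics; cat > h.py <<'E'
import numpy as np, cv2
from scipy.spatial.transform import Rotation as R
from rig import env
def save(n,f):
    im=env.grab_frame(n); cv2.imwrite('pics/'+f,im[:,:,::-1]); return im
def cam(n):
    m=env.camera_model(n); K=np.array([[m['fx'],0,m['cx']],[0,m['fy'],m['cy']],[0,0,1.]])
    if 'hand_eye' in m:
        s=env.sense(); T=np.eye(4);T[:3,:3]=R.from_rotvec(s['ee_rot']).as_matrix();T[:3,3]=s['tcp_pos']
        W=np.linalg.inv(T@np.array(m['hand_eye'])); return K,W[:3,:3],W[:3,3]
    return K,R.from_rotvec(m['rvec']).as_matrix(),np.array(m['tvec']).ravel()
def proj(c,P):
    K,r,t=c; p=(np.atleast_2d(P)@r.T+t)@K.T; return p[:,:2]/p[:,2:]
def back(c,uv,z):
    K,r,t=c; uv=np.atleast_2d(uv); d=np.c_[uv,np.ones(len(uv))]@np.linalg.inv(K).T@r; o=-r.T@t
    return o+d*((z-o[2])/d[:,2])[:,None]
def st():
    s=env.sense(); 
    for k in ['time_s','tcp_pos','ee_rot','ft_force','finger_gap','grasp_force','joint_pos']: print(k,np.round(s[k],4))
E
python3 - <<'E'
from h import *
st(); a=save('scene','s0.png');b=save('side','d0.png');c=save('wrist','w0.png')
for n in ['scene','side','wrist']: 
    K,r,t=cam(n); print(n,K[0,0],np.round(-r.T@t,3),np.round(r[2],2))
cv2.imwrite('pics/all0.png',np.hstack([cv2.resize(x,(400,300)) for x in (a,b)])[:,:,::-1])
E
```

```text
time_s 0.0
tcp_pos [0.5499 0.     0.4035]
ee_rot [-2.2202e+00 -2.2202e+00  2.2000e-03]
ft_force [ 0.0727 -0.9952 -0.29  ]
finger_gap 0.0855
grasp_force 0.0
joint_pos [-0.1031  0.088   1.3723  0.      1.6836 -0.1031]
scene 368.08949467429426 [ 0.789 -0.438  0.913] [-0.27  0.49 -0.83]
side 450.60153877286456 [-0.294  0.824  0.987] [ 0.56 -0.57 -0.6 ]
wrist 321.09851632701964 [0.55  0.068 0.374] [-0.   -0.27 -0.96]
```

View pics/s0.png

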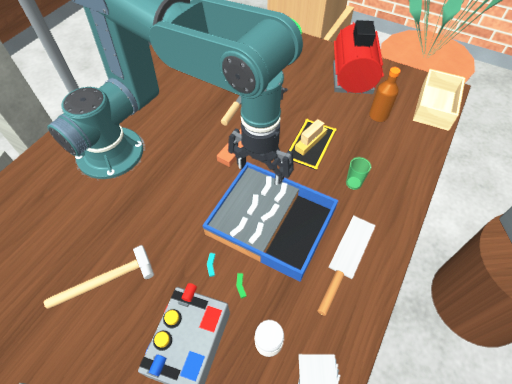

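View pics/d0.png

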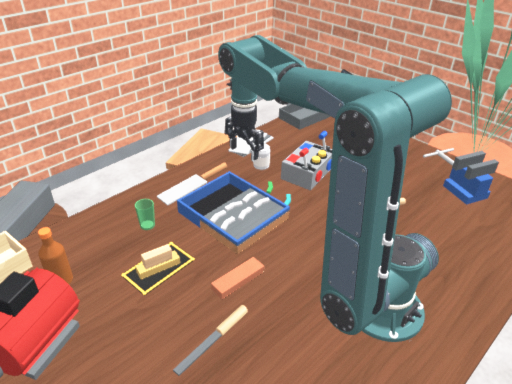

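View pics/w0.png

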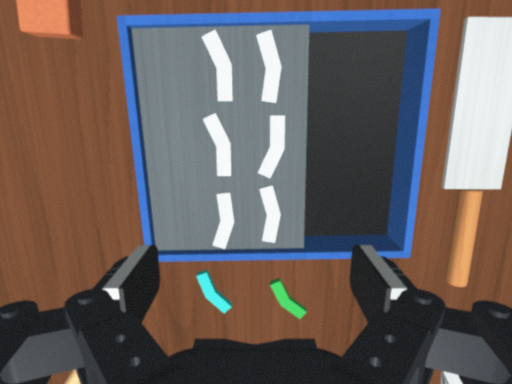

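Wrist view: plate outer rim about (118,16)–(440,10)–(410,257)–(150,262), with six white chips on the steel. The turquoise (213,292) and green (288,298) look-alikes lie off the plate, so I'll leave them. Scene view: switch box at (185,335) on the −y side, mat and scraper at (312,138) on the +y side. Measuring next.

```bash
python3 - <<'E'
from h import *
s=cv2.imread('pics/s0.png');d=cv2.imread('pics/d0.png')
cs,cd,cw=cam('scene'),cam('side'),cam('wrist')
def yb(im,x0,y0,x1,y1,c):
    h=cv2.cvtColor(im,cv2.COLOR_BGR2HSV); m=cv2.inRange(h,(22,150,120),(34,255,255)); q=np.zeros_like(m);q[y0:y1,x0:x1]=m[y0:y1,x0:x1]
    n,l,stt,ce=cv2.connectedComponentsWithStats(q)
    for i in range(1,n):
        if stt[i,4]>25: print(stt[i],ce[i],np.round(back(c,ce[i],.094),3))
print('scene');yb(s,140,290,230,384,cs);print('side');yb(d,280,120,340,190,cd)
w=[(118,16),(440,10),(410,257),(150,262)]
print('plate rim',np.round(back(cw,w,.052),3))
print('mat scene',np.round(back(cs,[(322,120),(336,128),(316,166),(290,151)],.003),3))
A=s[280:384,130:240];B=s[110:175,280:345];C=d[125:195,275:345];D=d[238:295,118:198]
f=lambda i:cv2.resize(i,(400,300),interpolation=cv2.INTER_CUBIC)
cv2.imwrite('pics/c1.png',np.vstack([np.hstack([f(A),f(B)]),np.hstack([f(C),f(D)])]))
E
```

```text
scene
[164 310  15  15 177] [171.24858757 317.09039548] [[ 0.516 -0.337  0.094]]
[154 331  15  17 197] [161.27918782 339.21827411] [[ 0.525 -0.384  0.094]]
side
plate rim [[ 0.426  0.144  0.052]
 [ 0.715  0.148  0.052]
 [ 0.72  -0.094  0.052]
 [ 0.433 -0.101  0.052]]
mat scene [[0.539 0.461 0.003]
 [0.595 0.45  0.003]
 [0.603 0.269 0.003]
 [0.505 0.284 0.003]]
```

View pics/c1.png

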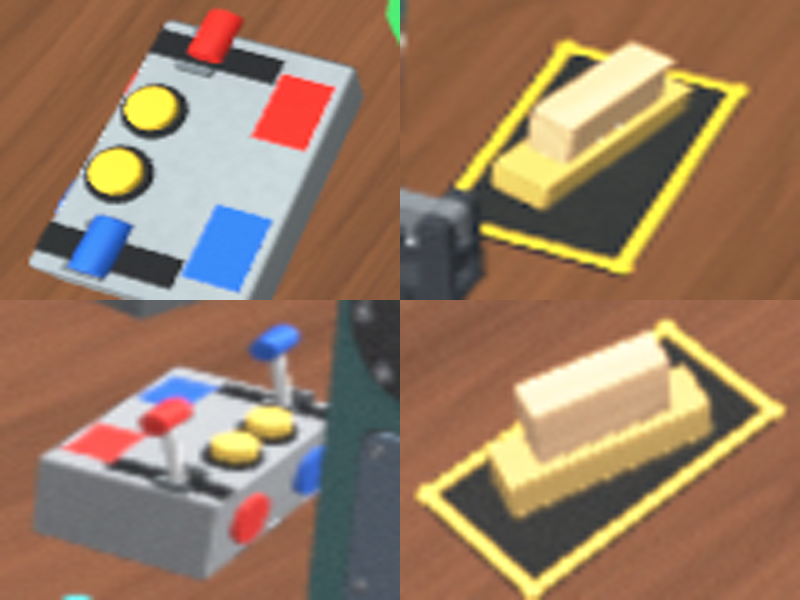

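The crops show the box with both levers up, the red one nearer the plate. Scraper stands on its mat, skewed with the mat's frame. Fitting box, mat and scraper.

```bash
cat >> h.py <<'E'
from scipy.optimize import least_squares
def pose(p,L):
    L=np.atleast_2d(L).astype(float); c,s=np.cos(p[2]),np.sin(p[2]); o=L.copy(); o[:,0]=p[0]+c*L[:,0]-s*L[:,1]; o[:,1]=p[1]+s*L[:,0]+c*L[:,1]; return o
def fit(obs,p0):  # obs: list of (cam, local xyz m, uv)
    f=lambda p:np.concatenate([(proj(c,pose(p,l))[0]-uv) for c,l,uv in obs])
    r=least_squares(f,p0,x_scale=[.01,.01,.05],loss='soft_l1'); print(np.round(r.x,4),'res',np.round(r.fun,1)); return r.x
E
python3 - <<'E'
from h import *
cs,cd,cw=cam('scene'),cam('side'),cam('wrist')
A=lambda u,v:np.array([130+u*110/400,280+v*104/300])
B=lambda u,v:np.array([280+(u-400)*65/400,110+v*65/300])
C=lambda u,v:np.array([275+u*70/400,125+(v-300)*70/300])
D=lambda u,v:np.array([118+(u-400)*80/400,238+(v-300)*57/300])
b=fit([(cs,(-.065,.095,.08),A(168,22)),(cs,(.065,.095,.08),A(360,68)),(cs,(-.065,-.095,.08),A(30,263)),
 (cs,(-.04,.024,.098),A(151,108)),(cs,(-.04,-.024,.098),A(114,171)),
 (cd,(.065,.095,.08),C(45,458)),(cd,(-.065,.095,.08),C(210,522)),(cd,(.065,-.095,.08),C(180,368)),(cd,(-.04,.024,.098),C(235,447)),(cd,(-.04,-.024,.098),C(270,422))],[.56,-.353,.19])
print('btn',np.round(pose(b,[(-.04,.024,.098),(-.04,-.024,.098),(-.096,.075,.092),(-.096,-.075,.092)]),4).tolist())
m=fit([(cs,(-.055,.095,.003),B(568,44)),(cs,(.055,.095,.003),B(744,90)),(cs,(.055,-.095,.003),B(625,270)),(cs,(-.055,-.095,.003),B(462,192)),
 (cd,(-.055,.095,.003),D(535,592)),(cd,(.055,.095,.003),D(420,492)),(cd,(.055,-.095,.003),D(665,325)),(cd,(-.055,-.095,.003),D(780,410))],[.55,.36,0])
fit([(cs,(.014,-.0425,.069),B(574,128)),(cs,(-.014,-.0425,.069),B(533,110)),(cs,(.014,.0425,.069),B(674,66)),(cs,(-.014,.0425,.069),B(634,43)),(cs,(.018,-.0625,.029),B(545,183)),(cs,(.018,-.0625,.003),B(543,206)),
(cd,(-.014,.0425,.069),D(524,410)),(cd,(.014,.0425,.069),D(517,388)),(cd,(-.014,-.0425,.069),D(666,360)),(cd,(-.018,.0625,.003),D(512,515)),(cd,(-.018,.0625,.029),D(510,485)),(cd,(-.018,-.0625,.003),D(708,432)),(cd,(-.018,-.0625,.029),D(710,403)),(cd,(.018,.0625,.029),D(493,450))],[.55,.36,0])
fit([(cw,(-.145,.122,.052),(118,16)),(cw,(.145,.122,.052),(440,10)),(cw,(.145,-.122,.052),(410,257)),(cw,(-.145,-.122,.052),(150,262)),
(cs,(-.145,.122,.052),(249,166)),(cs,(.145,.122,.052),(338,202)),(cs,(.145,-.122,.052),(302,275)),(cs,(-.145,-.122,.052),(206,222))],[.57,.02,.02])
E
```

```text
[ 0.5603 -0.353   0.1898] res [ 0.  -1.6 -0.4 -0.1 -1.8  0.4 -0.4 -0.6 -0.2 -0.3 -2.2 -1.   0.2 -4.3
 -1.  -1.3 -0.6 -2.  -0.7 -1.8]
btn [[0.5165, -0.3369, 0.098], [0.5255, -0.3841, 0.098], [0.4518, -0.2974, 0.092], [0.4801, -0.4447, 0.092]]
[0.5491 0.3496 0.0558] res [-1.1 -1.   0.7 -0.7 -0.1  0.8 -6.1  5.7 -1.3  1.1 -1.7 -0.1  0.  -1.4
  0.7 -0.5]
[ 0.5459  0.3514 -0.2306] res [-0.2 -0.2 -0.7 -0.8  0.1 -1.6 -0.5 -0.9  0.1  0.8 -0.4  1.1  0.8  0.7
 -1.4 -1.3  0.4 -0.7 -0.   0.4 -0.8 -0.1  0.7  0.  -0.3 -0.7 -1.9 -1.5]
[0.5731 0.0242 0.0188] res [ 0.1  0.4  1.4 -0.5  0.5  0.6 -2.4 -0.4 -2.5 -3.8  0.  -1.3 -0.1  0.2
 -4.2  4.1]
```

Emit:
{"op": "apply_moves", "data": {"deltas": "-0.35 0 0 0 0 0 0; -0.7 -0.05 0 0 0 0 0; -1 -0.1 0 0 0 0 0"}}

```text
time_s: 0.4
tcp_pos: [0.5398, -0.1011, 0.4041]
ee_rot: [-2.22, -2.222, 0.001]
ft_force: [0.8, -0.3, 0.9]
finger_gap: 0.0517
grasp_force: 0.0
```

Emit:
{"op": "apply_moves", "data": {"deltas": "-0.35 0 0 0 0 0 0; -0.7 -0.05 0 0 0 0 0; -1 -0.1 0 0 0 0 0"}}

```text
time_s: 0.65
tcp_pos: [0.5296, -0.202, 0.4041]
ee_rot: [-2.222, -2.221, 0.001]
ft_force: [0.0, 0.4, -0.8]
finger_gap: 0.0123
grasp_force: 0.0
```

Emit:
{"op": "apply_moves", "data": {"deltas": "-0.35 0 0 0 0 0 0; -0.7 -0.1 0.4 0 0 0 0; -1 -0.13 0.6 0 0 0 0; -1 -0.13 0.6 0 0 0 0; -1 -0.13 0.6 0 0 0 0"}}

```text
time_s: 1.07
tcp_pos: [0.5159, -0.3017, 0.3407]
ee_rot: [-2.22, -2.212, 0.002]
ft_force: [0.3, -0.7, 0.1]
finger_gap: -0.0001
grasp_force: 0.0
```

```bash
python3 - <<'E'
from h import *
st();save('wrist','w1.png')
b=[.5603,-.353,.19]; c=cam('wrist')
print(np.round(proj(c,pose(b,[(-.04,.024,.098),(-.04,-.024,.098),(-.065,.095,.08),(.065,.095,.08),(-.065,-.095,.08),(.065,-.095,.08),(-.013,.075,.138),(-.013,-.075,.138)]))).tolist())
E
```

```text
time_s 1.0667
tcp_pos [ 0.5159 -0.3017  0.3407]
ee_rot [-2.2204e+00 -2.2123e+00  2.1000e-03]
ft_force [ 0.2796 -0.6729  0.0647]
finger_gap -0.0001
grasp_force 0.0
joint_pos [-6.2410e-01  2.1530e-01  1.3523e+00 -2.0000e-04  1.5813e+00 -6.2040e-01]
[[256.0, 252.0], [268.0, 308.0], [204.0, 160.0], [382.0, 126.0], [254.0, 369.0], [401.0, 346.0], [286.0, 194.0], [322.0, 401.0]]
```

View pics/w1.png

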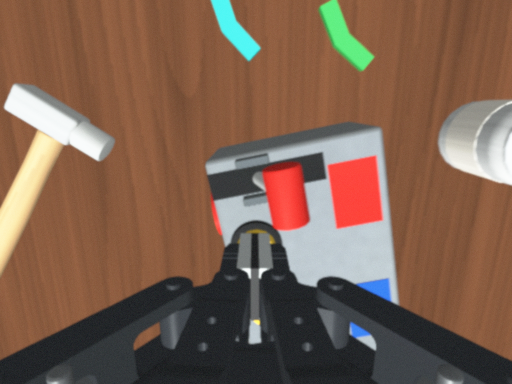

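Emit:
{"op": "apply_moves", "data": {"deltas": "-0.35 0 0 0 0 0 0; -0.35 0 0.3 0 0 0 0; -0.35 0 0.55 0 0 0 0; -0.35 0 0.66 0 0 0 0; -0.35 0 0.7 0 0 0 0; -0.35 0 0.72 0 0 0 0; -0.35 0 0.74 0 0 0 0; -0.35 0 0.75 0 0 0 0; -0.35 0 0.76 0 0 0 0; -0.35 0 0.76 0 0 0 0"}}

```text
time_s: 1.95
tcp_pos: [0.5176, -0.3349, 0.2706]
ee_rot: [2.219, 2.219, 0.002]
ft_force: [0.9, 1.2, 2.2]
finger_gap: 0.0002
grasp_force: 1.4
```

```bash
python3 - <<'E'
from h import *
st();a=save('scene','s1.png');b=save('side','d1.png')
f=lambda i:cv2.resize(i,(400,400),interpolation=cv2.INTER_CUBIC)
cv2.imwrite('pics/c2.png',np.hstack([f(a[264:384,110:240]),f(b[110:200,260:350])])[:,:,::-1])
E
```

```text
time_s 1.95
tcp_pos [ 0.5176 -0.3349  0.2706]
ee_rot [2.2187e+00 2.2195e+00 1.9000e-03]
ft_force [0.887 1.174 2.246]
finger_gap 0.0002
grasp_force 1.4281
joint_pos [-6.6650e-01  2.9250e-01  1.3998e+00  8.0000e-04  1.4459e+00 -6.6690e-01]
```

View pics/c2.png

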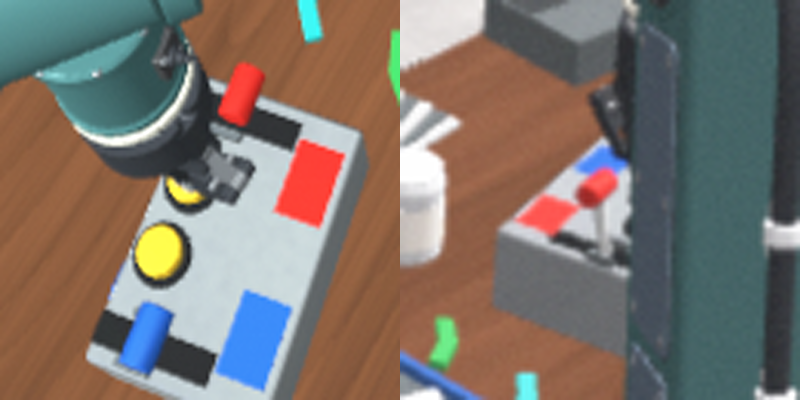

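The finger is on the grinder button (about 2 N) and the red lever is still up. Pressing a little deeper.

Emit:
{"op": "apply_moves", "data": {"deltas": "0 0 0.03 0 0 0 0; 0 0 0.05 0 0 0 0; 0 0 0.06 0 0 0 0; 0 0 0.06 0 0 0 0; 0 0 0.06 0 0 0 0"}}

```text
time_s: 2.47
tcp_pos: [0.5176, -0.3351, 0.2636]
ee_rot: [2.22, 2.22, 0.002]
ft_force: [3.9, 1.2, 4.5]
finger_gap: 0.0002
grasp_force: 2.4
```

Emit:
{"op": "apply_moves", "data": {"deltas": "0 0 -0.2 0 0 0 0; 0 0 -0.4 0 0 0 0; -0.1 0.02 -0.4 0 0 0 0; -0.3 0.06 -0.4 0 0 0 0; -0.48 0.09 -0.4 0 0 0 0;-0.48 0.09 -0.4 0 0 0 0; -0.48 0.09 -0.4 0 0 0 0; -0.48 0.09 -0.4 0 0 0 0; -0.48 0.09 -0.4 0 0 0 0; -0.48 0.09 -0.4 0 0 0 0"}}

```text
time_s: 3.3
tcp_pos: [0.5259, -0.3823, 0.3023]
ee_rot: [-2.22, -2.221, 0.0]
ft_force: [0.6, -0.4, -0.1]
finger_gap: -0.0
grasp_force: 0.0
```

```bash
python3 - <<'E'
from h import *
st();a=save('scene','s2.png');b=save('side','d2.png')
def red(im,x0,y0,x1,y1):
    h=cv2.cvtColor(im[y0:y1,x0:x1],cv2.COLOR_RGB2HSV)
    m=cv2.inRange(h,(0,150,100),(6,255,255))|cv2.inRange(h,(174,150,100),(180,255,255))
    n,l,s,c=cv2.connectedComponentsWithStats(m)
    print([(s[i,4],np.round(c[i]+[x0,y0])) for i in range(1,n) if s[i,4]>8])
red(a,110,264,240,384);red(b,260,110,345,200)
bx=[.5603,-.353,.19]
for t in(0,1.5):
    g=[-.03-.07*np.sin(t-.25),.075,.07+.07*np.cos(t-.25)]
    print(t,proj(cam('scene'),pose(bx,g)),proj(cam('side'),pose(bx,g)))
E
```

```text
time_s 3.3
tcp_pos [ 0.5259 -0.3823  0.3023]
ee_rot [-2.2200e+00 -2.2215e+00  1.0000e-04]
ft_force [ 0.6098 -0.428  -0.064 ]
finger_gap -0.0
grasp_force 0.0
joint_pos [-0.7158  0.347   1.2649 -0.      1.5307 -0.7164]
[(np.int32(135), array([159., 287.])), (np.int32(338), array([210., 318.]))]
[(np.int32(50), array([293., 158.]))]
0 [[189.48706918 292.73611919]] [[303.14321569 151.70469235]]
1.5 [[158.94949264 288.102672  ]] [[322.83115888 170.04677014]]
```

The red lever dropped (red blob at 159,287, as predicted). Now the fan button.

Emit:
{"op": "apply_moves", "data": {"deltas": "-0.01 0 0.25 0 0 0 0; -0.01 0 0.31 0 0 0 0; -0.01 0 0.34 0 0 0 0; -0.01 0 0.37 0 0 0 0; -0.01 0 0.39 0 0 0 0; -0.01 0 0.39 0 0 0 0; -0.01 0 0.39 0 0 0 0"}}

```text
time_s: 3.98
tcp_pos: [0.526, -0.3838, 0.2646]
ee_rot: [2.221, 2.222, 0.0]
ft_force: [-2.5, 1.6, 3.9]
finger_gap: 0.0003
grasp_force: 2.2
```

Emit:
{"op": "apply_moves", "data": {"deltas": "0 0 -0.2 0 0 0 0; 0 0 -0.5 0 0 0 0; 0 0 -1 0 0 0 0; 0 0 -1 0 0 0 0; 0 0 -1 0 0 0 0;0 0 -1 0 0 0 0;0 0 -1 0 0 0 0"}}

```text
time_s: 4.57
tcp_pos: [0.5259, -0.384, 0.3617]
ee_rot: [-2.22, -2.22, 0.0]
ft_force: [-0.2, -0.2, 0.1]
finger_gap: -0.0004
grasp_force: 0.0
```

```bash
python3 - <<'E'
from h import *
st();a=save('scene','s3.png')
def red(im,x0,y0,x1,y1):
    h=cv2.cvtColor(im[y0:y1,x0:x1],cv2.COLOR_RGB2HSV)
    m=cv2.inRange(h,(100,150,100),(115,255,255))
    n,l,s,c=cv2.connectedComponentsWithStats(m)
    print([(s[i,4],np.round(c[i]+[x0,y0])) for i in range(1,n) if s[i,4]>8])
red(a,100,264,240,384)
bx=[.5603,-.353,.19]
for t in(0,1.5):
    g=[-.03-.07*np.sin(t-.25),-.075,.07+.07*np.cos(t-.25)]
    print(t,proj(cam('scene'),pose(bx,g)))
E
```

```text
time_s 4.5667
tcp_pos [ 0.5259 -0.384   0.3617]
ee_rot [-2.2198e+00 -2.2197e+00  3.0000e-04]
ft_force [-0.239  -0.2418  0.1157]
finger_gap -0.0004
grasp_force 0.0
joint_pos [-0.7177  0.325   1.1748  0.      1.6442 -0.7177]
[(np.int32(179), array([126., 355.])), (np.int32(418), array([192., 366.]))]
0 [[157.49212385 365.54404177]]
1.5 [[125.97511451 355.39173366]]
```

Both levers are down. Going to the scraper.

Emit:
{"op": "apply_moves", "data": {"deltas": "0.35 0 -0.2 0 0 0 0; 0.7 0 -0.4 0 0 0 0; 1 0 -0.4 0 0 0 0"}}

```text
time_s: 4.87
tcp_pos: [0.5262, -0.2831, 0.4057]
ee_rot: [2.22, 2.218, 0.002]
ft_force: [0.3, -0.1, 2.2]
finger_gap: 0.0001
grasp_force: 0.0
```

Emit:
{"op": "apply_moves", "data": {"deltas": "0.35 0 0 0 0 0 0; 0.7 0 0 0 0 0 0; 1 0 0 0 0 0 0"}}

```text
time_s: 5.12
tcp_pos: [0.5257, -0.182, 0.4016]
ee_rot: [-2.219, -2.219, 0.001]
ft_force: [-0.4, -0.3, 0.7]
finger_gap: -0.0
grasp_force: 0.0
```

Emit:
{"op": "apply_moves", "data": {"deltas": "0.35 0 0 0 0 0 0; 0.7 0 0 0 0 0 0; 1 0 0 0 0 0 0"}}

```text
time_s: 5.37
tcp_pos: [0.5256, -0.0819, 0.4015]
ee_rot: [-2.218, -2.22, 0.002]
ft_force: [-0.4, -0.2, 0.8]
finger_gap: -0.0
grasp_force: 0.0
```

Emit:
{"op": "apply_moves", "data": {"deltas": "0.35 0 0 0 0 0 1; 0.7 0 0 0 0 0 1; 1 0 0 0 0 0 1"}}

```text
time_s: 5.62
tcp_pos: [0.5256, 0.018, 0.4015]
ee_rot: [-2.219, -2.22, 0.003]
ft_force: [1.1, 0.3, 0.1]
finger_gap: 0.0358
grasp_force: 0.0
```

Emit:
{"op": "apply_moves", "data": {"deltas": "0.35 0 0 0 0 0 1; 0.7 0 0 0 0 0 1; 1 0 0 0 0 0 1"}}

```text
time_s: 5.87
tcp_pos: [0.5255, 0.1181, 0.4014]
ee_rot: [-2.219, -2.221, 0.004]
ft_force: [0.5, 0.4, 0.1]
finger_gap: 0.0726
grasp_force: 0.0
```

Emit:
{"op": "apply_moves", "data": {"deltas": "0.35 0 0 0 0 0 1; 0.7 0 0 0 0 0 1; 1 0 0 0 0 0 1"}}

```text
time_s: 6.12
tcp_pos: [0.5256, 0.2181, 0.4013]
ee_rot: [-2.219, -2.221, 0.005]
ft_force: [0.8, 1.2, -0.1]
finger_gap: 0.0855
grasp_force: 0.0
```

Emit:
{"op": "apply_moves", "data": {"deltas": "0.35 0 0 0 0 0 1; 0.5 0 0 0 0 0 1; 0.5 0 0 0 0 0 1; 0.5 0 0 0 0 0 1; 0.5 0 0 0 0 0 1"}}

```text
time_s: 6.53
tcp_pos: [0.5262, 0.2651, 0.4027]
ee_rot: [2.222, 2.22, -0.004]
ft_force: [1.0, -0.7, -0.2]
finger_gap: 0.085
grasp_force: 0.0
```

```bash
python3 - <<'E'
from h import *
st();save('wrist','w2.png');c=cam('wrist')
for y in (.003,.069): pass
p=[.5459,.3514,-.2306]
print(np.round(proj(c,pose(p,[(-.014,-.0425,.069),(.014,-.0425,.069),(.014,.0425,.069),(-.014,.0425,.069),(-.018,-.0625,.029),(.018,-.0625,.029),(.018,.0625,.029),(-.018,.0625,.029)]))).tolist())
m=[.5491,.3496,.0558]
print(np.round(proj(c,pose(m,[(-.055,-.095,.003),(.055,-.095,.003),(.055,.095,.003),(-.055,.095,.003)]))).tolist())
E
```

```text
time_s 6.5333
tcp_pos [0.5262 0.2651 0.4027]
ee_rot [ 2.2224  2.2203 -0.0036]
ft_force [ 1.0454 -0.6957 -0.2496]
finger_gap 0.085
grasp_force 0.0
joint_pos [ 3.7070e-01  1.7580e-01  1.2759e+00 -1.0000e-03  1.6919e+00  3.7150e-01]
[[251.0, 125.0], [281.0, 132.0], [305.0, 34.0], [274.0, 26.0], [244.0, 140.0], [277.0, 148.0], [308.0, 22.0], [272.0, 12.0]]
[[233.0, 175.0], [326.0, 169.0], [327.0, -15.0], [218.0, -8.0]]
```

View pics/w2.png

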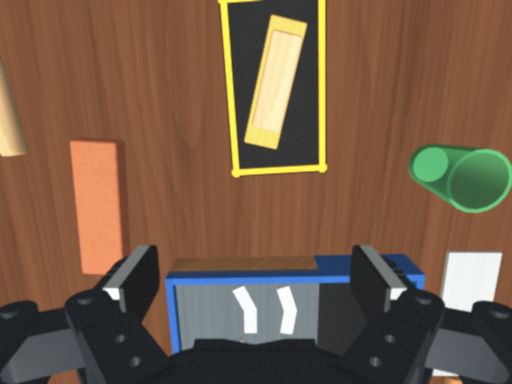

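The wrist view confirms mat (corners 235,173 / 324,169) and scraper (foot at 246–274,148, top at 275–305,30), matching the fit within ~3 px. Grasping.

Emit:
{"op": "apply_moves", "data": {"deltas": "0.3 0.1 0.2 0 0 0.03 1; 0.6 0.2 0.4 0 0 0.073 1; 0.86 0.2 0.7 0 0 0.073 1; 0.86 0.2 1 0 0 0.073 1; 0.86 0.2 1 0 0 0.073 1; 0.86 0.2 1 0 0 0.073 1"}}

```text
time_s: 7.08
tcp_pos: [0.546, 0.3505, 0.3013]
ee_rot: [-2.462, -1.951, 0.009]
ft_force: [-0.2, 0.6, -0.2]
finger_gap: 0.0853
grasp_force: 0.0
```

```bash
python3 - <<'E'
from h import *
st();w=save('wrist','w3.png');s=save('scene','s4.png')
c=cam('wrist');p=[.5459,.3514,-.2306]
for q in proj(c,pose(p,[(-.014,-.0425,.069),(.014,-.0425,.069),(.014,.0425,.069),(-.014,.0425,.069),(-.018,-.0625,.029),(.018,-.0625,.029)])): cv2.circle(w,tuple(int(v) for v in q),3,(255,0,255),1)
cv2.imwrite('pics/w3o.png',w[:,:,::-1])
E
```

```text
time_s 7.0833
tcp_pos [0.546  0.3505 0.3013]
ee_rot [-2.4622 -1.9506  0.0094]
ft_force [-0.2343  0.6154 -0.241 ]
finger_gap 0.0853
grasp_force 0.0
joint_pos [ 4.8350e-01  3.4600e-01  1.2682e+00 -7.0000e-04  1.5333e+00  7.1440e-01]
```

View pics/w3o.png

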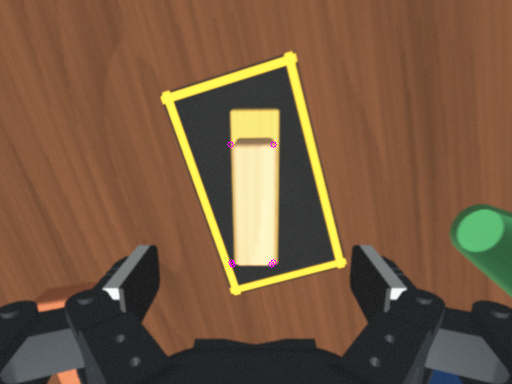

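Handle is centred between the fingers at (255,205). Descending and gripping.

Emit:
{"op": "apply_moves", "data": {"deltas": "0 0 0.3 0 0 0 1; 0 0 0.6 0 0 0 1; 0 0 0.8 0 0 0 1; 0 0 0.93 0 0 0 1; 0 0 0.93 0 0 0 1; 0 0 0.93 0 0 0 0; 0 0 0.93 0 0 0 0; 0 0 0.93 0 0 0 0; 0 0 0.93 0 0 0 0; 0 0 0.93 0 0 0 0; 0 0 0.93 0 0 0 0; 0 0 0.93 0 0 0 0", "grip_force": 70}}

```text
time_s: 8.18
tcp_pos: [0.5463, 0.3523, 0.2125]
ee_rot: [2.461, 1.953, 0.004]
ft_force: [-1.9, -1.0, 6.3]
finger_gap: 0.0271
grasp_force: 69.9
```

```bash
python3 - <<'E'
from h import *
st()
c=cam('wrist')  # chips from first wrist picture
E
python3 - <<'E'
from h import *
w=cv2.imread('pics/w0.png')
K,_,_=cam('wrist'); m=env.camera_model('wrist')
T=np.eye(4);T[:3,:3]=R.from_rotvec([-2.2202,-2.2202,.0022]).as_matrix();T[:3,3]=[.5499,0,.4035]
W=np.linalg.inv(T@np.array(m['hand_eye']));c=(K,W[:3,:3],W[:3,3])
mk=(w.min(2)>200).astype(np.uint8);mk[:,310:]=0;mk[255:]=0
n,l,s,ce=cv2.connectedComponentsWithStats(mk)
P=[.5731,.0242,.0188]
for i in range(1,n):
    if s[i,4]>200:
        v,u=np.where(l==i); q=back(c,np.c_[u,v],.048)[:,:2]-P[:2]
        a=P[2]; q=q@np.array([[np.cos(a),-np.sin(a)],[np.sin(a),np.cos(a)]])
        print(np.round(q.min(0)*1e3),np.round(q.max(0)*1e3))
E
```

```text
time_s 8.1833
tcp_pos [0.5463 0.3523 0.2125]
ee_rot [2.4606 1.9527 0.0038]
ft_force [-1.9358 -0.958   6.3162]
finger_gap 0.0271
grasp_force 69.9407
joint_pos [4.8560e-01 4.0880e-01 1.3677e+00 1.0000e-04 1.3627e+00 7.1480e-01]
[-71.  48.] [-45. 110.]
[-20.  45.] [  1. 109.]
[-75. -27.] [-49.  35.]
[-21. -29.] [ 6. 32.]
[ -19. -103.] [  1. -39.]
[ -72. -109.] [-49. -46.]
```

Held (27 mm gap, 70 N). Chips span plate x −75…+6 mm, so there is room to set down behind them. Lifting and carrying.

Emit:
{"op": "apply_moves", "data": {"deltas": "0 0 -0.25 0 0 0 0; 0 0 -0.5 0 0 -0.03 0; 0 0 -0.75 0 0 -0.06 0; 0 0 -1 0 0 -0.079 0; 0 0 -1 0 0 -0.079 0; 0 0 -1 0 0 -0.079 0"}}

```text
time_s: 8.68
tcp_pos: [0.5462, 0.3521, 0.3116]
ee_rot: [2.201, 2.24, 0.004]
ft_force: [0.3, 0.9, -3.4]
finger_gap: 0.0269
grasp_force: 69.9
```

Emit:
{"op": "apply_moves", "data": {"deltas": "-0.2 -0.05 0 0 0 0 0; -0.45 -0.15 0 0 0 0 0; -0.7 -0.22 0 0 0 0 0; -0.94 -0.3 0 0 0 0 0"}}

```text
time_s: 9.02
tcp_pos: [0.5166, 0.2563, 0.3064]
ee_rot: [-2.2, -2.239, 0.01]
ft_force: [0.3, -0.4, -1.6]
finger_gap: 0.027
grasp_force: 69.6
```

Emit:
{"op": "apply_moves", "data": {"deltas": "-0.25 -0.08 0 0 0 0 0; -0.5 -0.15 0 0 0 0 0; -0.75 -0.22 0 0 0 0 0; -0.94 -0.3 0 0 0 0 0"}}

```text
time_s: 9.35
tcp_pos: [0.4883, 0.161, 0.3069]
ee_rot: [-2.201, -2.238, 0.009]
ft_force: [-0.4, 0.4, -2.9]
finger_gap: 0.0273
grasp_force: 69.7
```

Emit:
{"op": "apply_moves", "data": {"deltas": "-0.25 -0.08 0 0 0 0 0; -0.5 -0.15 0 0 0 0 0; -0.75 -0.22 0 0 0 0 0; -0.94 -0.3 0 0 0 0 0; -0.94 -0.3 0 0 0 0 0; -0.94 -0.3 0 0 0 0 0; -0.94 -0.3 0 0 0 0 0"}}

```text
time_s: 9.93
tcp_pos: [0.461, 0.0685, 0.3087]
ee_rot: [-2.2, -2.239, 0.003]
ft_force: [-0.1, 0.7, -3.3]
finger_gap: 0.0271
grasp_force: 69.8
```

```bash
python3 - <<'E'
from h import *
st();print(R.from_rotvec(env.sense()['ee_rot']).as_matrix().round(3))
w=save('wrist','w4.png');s=save('scene','s5.png');d=save('side','d5.png')
cv2.imwrite('pics/c4.png',np.hstack([cv2.resize(w,(400,300)),cv2.resize(d[150:280,150:320],(400,300))])[:,:,::-1])
E
```

```text
time_s 9.9333
tcp_pos [0.461  0.0685 0.3087]
ee_rot [-2.1996 -2.2392  0.0031]
ft_force [-0.1308  0.7355 -3.32  ]
finger_gap 0.0271
grasp_force 69.7761
joint_pos [ 2.5600e-02 -6.0100e-02  1.7117e+00  6.0000e-04  1.4933e+00  7.7000e-03]
[[-0.018  1.    -0.003]
 [ 1.     0.018  0.001]
 [ 0.001 -0.003 -1.   ]]
```

View pics/c4.png

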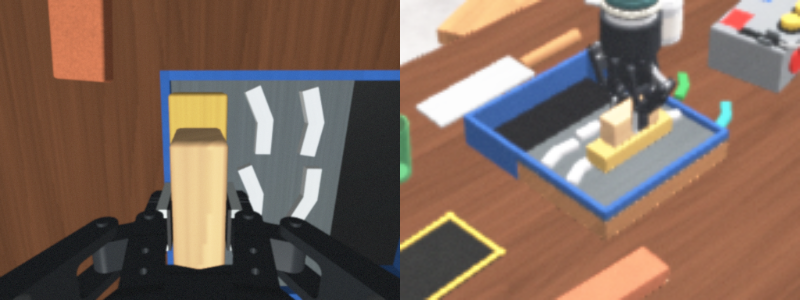

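The scraper hangs straight, behind the chips and inside the lips. Lowering until contact.

Emit:
{"op": "apply_moves", "data": {"deltas": "0 0 0.2 0 0 0 0; 0 0 0.4 0 0 0 0; 0 0 0.5 0 0 0 0; 0 0 0.55 0 0 0 0; 0 0 0.58 0 0 0 0; 0 0 0.58 0 0 0 0; 0 0 0.58 0 0 0 0"}}

```text
time_s: 10.67
tcp_pos: [0.4618, 0.0685, 0.2536]
ee_rot: [2.199, 2.242, 0.002]
ft_force: [0.3, -0.9, -3.3]
finger_gap: 0.0267
grasp_force: 69.7
```

Emit:
{"op": "apply_moves", "data": {"deltas": "0 0 0.02 0 0 0 0; 0 0 0.04 0 0 0 0; 0 0 0.05 0 0 0 0; 0 0 0.05 0 0 0 0"}}

```text
time_s: 11.0
tcp_pos: [0.4618, 0.0683, 0.2495]
ee_rot: [2.199, 2.241, 0.003]
ft_force: [-2.0, -1.1, 4.0]
finger_gap: 0.0269
grasp_force: 70.5
```

Emit:
{"op": "apply_moves", "data": {"deltas": "0 0.08 0 0 0 0 0; 0 0.16 0 0 0 0 0; 0 0.24 0 0 0 0 0; 0 0.33 0 0 0 0 0; 0 0.42 0 0 0 0 0; 0 0.51 0 0 0 0 0; 0 0.6 0 0 0 0 0; 0 0.68 0 0 0 0 0; 0 0.76 0 0 0 0 0; 0 0.84 0 0 0 0 0; 0 0.92 0 0 0 0 0; 0 1 0 0 0 0 0"}}

```text
time_s: 12.0
tcp_pos: [0.561, 0.0704, 0.2496]
ee_rot: [-2.199, -2.241, 0.003]
ft_force: [-8.4, -0.4, 8.4]
finger_gap: 0.0271
grasp_force: 71.4
```

Emit:
{"op": "apply_moves", "data": {"deltas": "0 0.08 0 0 0 0 0; 0 0.16 0 0 0 0 0; 0 0.25 0 0 0 0 0; 0 0.34 0 0 0 0 0; 0 0.43 0 0 0 0 0; 0 0.5 0 0 0 0 0; 0 0.5 0 0 0 0 0; 0 0.5 0 0 0 0 0"}}

```text
time_s: 12.67
tcp_pos: [0.612, 0.0712, 0.2493]
ee_rot: [2.199, 2.241, 0.003]
ft_force: [-0.8, 0.2, 5.3]
finger_gap: 0.0272
grasp_force: 70.9
```

```bash
python3 - <<'E'
from h import *
w=save('wrist','w5.png');s=save('scene','s6.png');d=save('side','d6.png')
cv2.imwrite('pics/c5.png',np.vstack([np.hstack([cv2.resize(w,(400,300)),cv2.resize(d[150:280,150:320],(400,300))]),np.hstack([cv2.resize(s[150:290,190:350],(400,300)),np.zeros((300,400,3),np.uint8)])])[:,:,::-1])
E
```

```text
(no output)
```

View pics/c5.png

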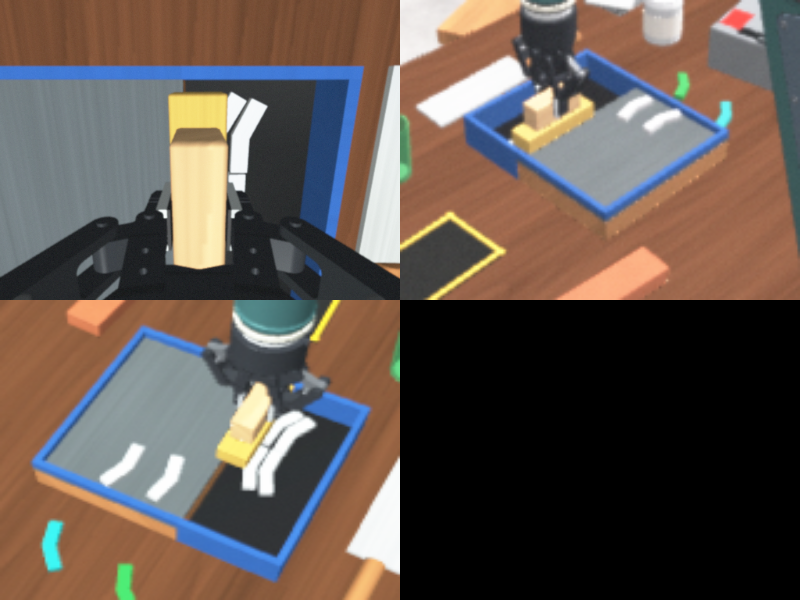

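Four chips are in the tray; two remain on the −y half. Lifting back for the second sweep.

Emit:
{"op": "apply_moves", "data": {"deltas": "0 0 -0.3 0 0 0 0; 0 0 -0.5 0 0 0 0; -0.25 -0.25 -0.5 0 0 0 0; -0.5 -0.55 -0.5 0 0 0 0; -0.75 -0.8 -0.5 0 0 0 0; -0.92 -1 -0.5 0 0 0 0"}}

```text
time_s: 13.32
tcp_pos: [0.511, -0.0241, 0.2963]
ee_rot: [-2.2, -2.241, 0.004]
ft_force: [-0.2, -1.0, -2.4]
finger_gap: 0.0271
grasp_force: 47.4
```

Emit:
{"op": "apply_moves", "data": {"deltas": "0 -0.25 0 0 0 0 0; 0 -0.5 0 0 0 0 0; 0 -0.5 0 0 0 0 0; 0 -0.5 0.25 0 0 0 0; 0 -0.5 0.4 0 0 0 0; 0 -0.5 0.45 0 0 0 0; 0 -0.5 0.48 0 0 0 0; 0 -0.5 0.49 0 0 0 0; 0 -0.5 0.49 0 0 0 0"}}

```text
time_s: 14.07
tcp_pos: [0.4632, -0.0235, 0.2496]
ee_rot: [-2.2, -2.243, 0.0]
ft_force: [-2.0, 0.1, 1.9]
finger_gap: 0.0268
grasp_force: 75.0
```

Emit:
{"op": "apply_moves", "data": {"deltas": "0 0.08 0 0 0 0 0; 0 0.16 0 0 0 0 0; 0 0.24 0 0 0 0 0; 0 0.33 0 0 0 0 0; 0 0.42 0 0 0 0 0; 0 0.51 0 0 0 0 0; 0 0.6 0 0 0 0 0; 0 0.68 0 0 0 0 0; 0 0.76 0 0 0 0 0; 0 0.84 0 0 0 0 0; 0 0.92 0 0 0 0 0; 0 1 0 0 0 0 0"}}

```text
time_s: 15.07
tcp_pos: [0.5639, -0.0218, 0.2496]
ee_rot: [-2.2, -2.242, 0.001]
ft_force: [-6.4, 0.5, 6.3]
finger_gap: 0.0272
grasp_force: 75.7
```

Emit:
{"op": "apply_moves", "data": {"deltas": "0 0.08 0 0 0 0 0; 0 0.16 0 0 0 0 0; 0 0.25 0 0 0 0 0; 0 0.34 0 0 0 0 0; 0 0.43 0 0 0 0 0; 0 0.5 0 0 0 0 0; 0 0.5 0 0 0 0 0; 0 0.5 0 0 0 0 0"}}

```text
time_s: 15.73
tcp_pos: [0.6145, -0.0208, 0.2493]
ee_rot: [2.198, 2.24, 0.004]
ft_force: [1.5, -0.4, 2.1]
finger_gap: 0.0272
grasp_force: 75.3
```

Emit:
{"op": "apply_moves", "data": {"deltas": "0 0 -0.2 0 0 0 0; 0 0 -0.5 0 0 0 0; 0.2 0 -0.8 0 0 0 0; 0.5 -0.2 -0.8 0 0 0 0; 0.8 -0.3 -0.8 0 0 0 0; 1 -0.4 -0.8 0 0 0 0; 1 -0.4 -0.8 0 0 0 0;1 -0.4 -0.8 0 0 0 0"}}

```text
time_s: 16.4
tcp_pos: [0.5707, 0.0795, 0.3273]
ee_rot: [-2.198, -2.245, 0.002]
ft_force: [0.4, 0.3, -3.0]
finger_gap: 0.0272
grasp_force: 74.5
```

Emit:
{"op": "apply_moves", "data": {"deltas": "0.25 0 0 0 0 0 0; 0.5 0 0 0 0 0 0; 0.75 0 0 0 0 0 0; 1 0 0 0 0 0 0; 1 0 0 0 0 0 0; 1 0 0 0 0 0 0"}}

```text
time_s: 16.9
tcp_pos: [0.5697, 0.1786, 0.3275]
ee_rot: [2.199, 2.243, -0.002]
ft_force: [-0.6, -0.9, -2.9]
finger_gap: 0.0269
grasp_force: 74.4
```

```bash
python3 - <<'E'
from h import *
st()
w=save('wrist','w6.png');s=save('scene','s7.png');d=save('side','d7.png')
cv2.imwrite('pics/c6.png',np.vstack([np.hstack([cv2.resize(w,(400,300)),cv2.resize(d[150:280,150:320],(400,300))]),np.hstack([cv2.resize(s[150:290,190:350],(400,300)),cv2.resize(s,(400,300))])])[:,:,::-1])
E
```

```text
time_s 16.9
tcp_pos [0.5697 0.1786 0.3275]
ee_rot [ 2.1990e+00  2.2433e+00 -2.1000e-03]
ft_force [-0.5872 -0.9273 -2.8842]
finger_gap 0.0269
grasp_force 74.4454
joint_pos [ 2.0920e-01  2.1820e-01  1.3754e+00 -1.0000e-03  1.5489e+00  1.8920e-01]
```

View pics/c6.png

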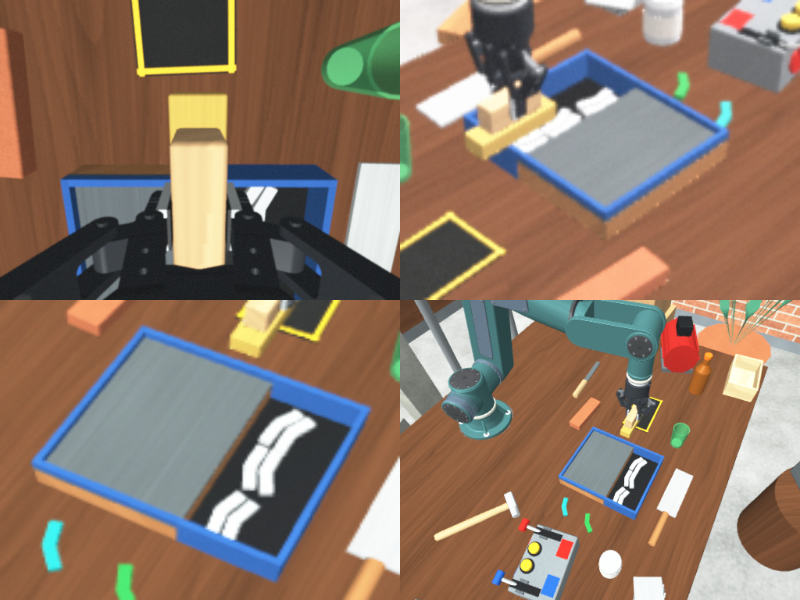

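Plate is clear: all six chips lie in the tray (four in the upper group, two lower). Returning the scraper to the mat.

Emit:
{"op": "apply_moves", "data": {"deltas": "0.25 0 0 0 0 0 0; 0.5 -0.05 0 0 0 -0.006 0; 0.75 -0.1 0 0 0 -0.012 0; 1 -0.17 0 0 0 -0.012 0"}}

```text
time_s: 17.38
tcp_pos: [0.5511, 0.2773, 0.3286]
ee_rot: [2.16, 2.28, 0.0]
ft_force: [0.7, -0.1, -3.6]
finger_gap: 0.027
grasp_force: 74.5
```

Emit:
{"op": "apply_moves", "data": {"deltas": "0.25 0 0 0 0 0 0; 0.5 0 0 0 0 0 0; 0.7 0 0.3 0 0 0 0; 0.7 0 0.6 0 0 0 0; 0.7 0 0.8 0 0 0 0; 0.7 0 0.95 0 0 0 0; 0.7 0 1 0 0 0 0; 0.7 0 1 0 0 0 0; 0.7 0 1 0 0 0 0"}}

```text
time_s: 18.13
tcp_pos: [0.5472, 0.3473, 0.2294]
ee_rot: [2.159, 2.282, 0.002]
ft_force: [0.5, -0.2, -3.0]
finger_gap: 0.0272
grasp_force: 74.4
```

Emit:
{"op": "apply_moves", "data": {"deltas": "0 0 0.08 0 0 0 0; 0 0 0.13 0 0 0 0; 0 0 0.15 0 0 0 0; 0 0 0.165 0 0 0 0; 0 0 0.165 0 0 0 0"}}

```text
time_s: 18.55
tcp_pos: [0.5465, 0.3479, 0.2127]
ee_rot: [2.158, 2.283, 0.001]
ft_force: [0.2, 1.1, -3.4]
finger_gap: 0.0266
grasp_force: 74.5
```

Emit:
{"op": "apply_moves", "data": {"deltas": "0 0 0.01 0 0 0 0; 0 0 0.015 0 0 0 0; 0 0 0.015 0 0 0 0"}}

```text
time_s: 18.8
tcp_pos: [0.5465, 0.348, 0.2126]
ee_rot: [2.157, 2.283, 0.002]
ft_force: [-3.5, -2.7, 4.7]
finger_gap: 0.0266
grasp_force: 75.4
```

Contact. Release and rise straight up.

Emit:
{"op": "apply_moves", "data": {"deltas": "0 0 0 0 0 0 1; 0 0 0 0 0 0 1; 0 0 0 0 0 0 1; 0 0 0 0 0 0 1; 0 0 0 0 0 0 1; 0 0 0 0 0 0 1; 0 0 -0.1 0 0 0 1; 0 0 -0.3 0 0 0 1; 0 0 -0.6 0 0 0 1; 0 0 -1 0 0 0 1; 0 0 -1 0 0 0 1"}}

```text
time_s: 19.72
tcp_pos: [0.5479, 0.3488, 0.3219]
ee_rot: [2.154, 2.279, 0.026]
ft_force: [2.2, 0.7, 2.3]
finger_gap: 0.0855
grasp_force: 0.0
```

Emit:
{"op": "apply_moves", "data": {"deltas": "0 0 -0.3 0 0 0 1; 0 0 -0.6 0 0 0 1; -0.3 0 -0.9 0 0 0.01 1; -0.6 0 -0.9 0 0 0.018 1; -1 0 -0.9 0 0 0.018 1; -1 0 -0.9 0 0 0.018 1"}}

```text
time_s: 20.22
tcp_pos: [0.5527, 0.2429, 0.4032]
ee_rot: [2.225, 2.211, 0.001]
ft_force: [-0.1, 0.7, 0.4]
finger_gap: 0.0853
grasp_force: 0.0
```

```bash
python3 - <<'E'
from h import *
st()
w=save('wrist','w7.png');d=save('side','d8.png')
cv2.imwrite('pics/c7.png',np.hstack([cv2.resize(w,(400,300)),cv2.resize(d[220:310,105:225],(400,300))])[:,:,::-1])
E
```

```text
time_s 20.2167
tcp_pos [0.5527 0.2429 0.4032]
ee_rot [2.2246e+00 2.2109e+00 1.1000e-03]
ft_force [-0.0856  0.7042  0.3662]
finger_gap 0.0853
grasp_force 0.0
joint_pos [ 0.3213  0.2067  1.2387 -0.0044  1.6932  0.3269]
```

View pics/c7.png

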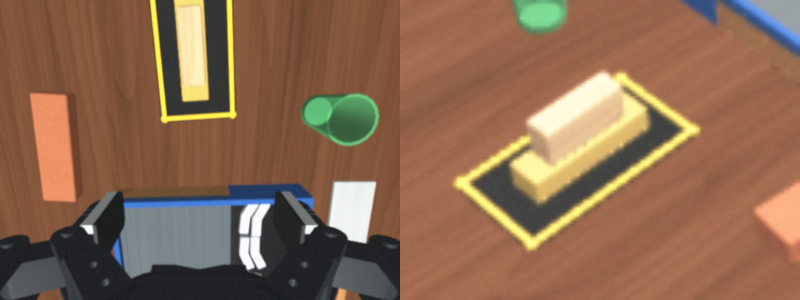

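Scraper stands upright and centred on its mat (180–205, 100 in the left panel). Next I turn the gripper 79° and go to the red lever.

Emit:
{"op": "apply_moves", "data": {"deltas": "-0.2 0 0 0 0 0.035 1; -0.4 0 0 0 0 0.075 1; -0.6 0 0 0 0 0.115 1; -0.8 0 0 0 0 0.155 1; -1 0 0 0 0 0.195 1; -1 0 0 0 0 0.235 1; -1 0 0 0 0 0.275 1; -1 0 0 0 0 0.315 1; -1 0 0 0 0 0.355 1; -1 0 0 0 0 0.395 1; -1 0 0 0 0 0.438 1; -1 0 0 0 0 0.438 1"}}

```text
time_s: 21.32
tcp_pos: [0.5521, 0.1494, 0.4007]
ee_rot: [-3.126, -0.304, 0.0]
ft_force: [0.5, 0.2, -0.4]
finger_gap: 0.085
grasp_force: 0.0
```

Emit:
{"op": "apply_moves", "data": {"deltas": "-0.15 0.3 0 0 0 0 1; -0.3 0.6 0 0 0 0 1; -0.36 0.83 0 0 0 0 1"}}

```text
time_s: 21.57
tcp_pos: [0.532, 0.0595, 0.4008]
ee_rot: [3.126, 0.313, -0.001]
ft_force: [0.7, 0.7, 0.0]
finger_gap: 0.0851
grasp_force: 0.0
```

Emit:
{"op": "apply_moves", "data": {"deltas": "-0.15 0.3 0 0 0 0 1; -0.3 0.6 0 0 0 0 1; -0.36 0.83 0 0 0 0 1"}}

```text
time_s: 21.82
tcp_pos: [0.5127, -0.0298, 0.401]
ee_rot: [3.126, 0.31, -0.0]
ft_force: [1.3, 0.5, 0.1]
finger_gap: 0.0855
grasp_force: 0.0
```

Emit:
{"op": "apply_moves", "data": {"deltas": "-0.15 0.3 0 0 0 0 1; -0.3 0.6 0 0 0 0 1; -0.36 0.83 0 0 0 0 1"}}

```text
time_s: 22.07
tcp_pos: [0.4936, -0.1183, 0.401]
ee_rot: [3.126, 0.31, 0.0]
ft_force: [-0.8, -0.1, -0.7]
finger_gap: 0.0847
grasp_force: 0.0
```

Emit:
{"op": "apply_moves", "data": {"deltas": "-0.15 0.3 0 0 0 0 1; -0.3 0.6 0 0 0 0 1; -0.36 0.83 0 0 0 0 1; -0.36 0.83 0 0 0 0 1; -0.36 0.83 0 0 0 0 1"}}

```text
time_s: 22.48
tcp_pos: [0.4753, -0.206, 0.4006]
ee_rot: [-3.126, -0.306, -0.0]
ft_force: [-0.3, -0.4, 0.1]
finger_gap: 0.0854
grasp_force: 0.0
```

```bash
cat >> h.py <<'E'
def rel(P):  # world TCP target -> tool-axis shift in 0.1 m units
    s=env.sense(); M=R.from_rotvec(s['ee_rot']).as_matrix(); print('shift',np.round(M.T@(np.array(P)-s['tcp_pos'])*10,3),'yaw',np.arctan2(M[1,1],M[0,1]).round(4))
BX=[.5603,-.353,.19]
def grip(t,y): return pose(BX,[-.03-.07*np.sin(t-.25),y,.07+.07*np.cos(t-.25)])[0]
E
python3 - <<'E'
from h import *
st(); g=grip(1.5,.075);rel(g+[0,0,.155])
w=save('wrist','w8.png');c=cam('wrist')
for P in [g,*pose(BX,[(-.065,.095,.08),(-.065,-.095,.08),(.065,.095,.08),(-.04,.024,.098)]),grip(1.5,-.075)]:
    u=proj(c,P)[0];print(u.round());cv2.circle(w,tuple(int(v) for v in u),4,(255,0,255),1)
cv2.imwrite('pics/w8o.png',w[:,:,::-1])
E
```

```text
time_s 22.4833
tcp_pos [ 0.4753 -0.206   0.4006]
ee_rot [-3.1257e+00 -3.0620e-01 -2.0000e-04]
ft_force [-0.2631 -0.4179  0.0577]
finger_gap 0.0854
grasp_force 0.0
joint_pos [-5.1870e-01  1.6800e-02  1.4526e+00  8.0000e-04  1.6727e+00  8.5690e-01]
shift [-0.412  0.854  1.534] yaw -1.3755
[346. 227.]
[324. 190.]
[527. 192.]
[335.  39.]
[413. 168.]
[508. 228.]
```

View pics/w8o.png

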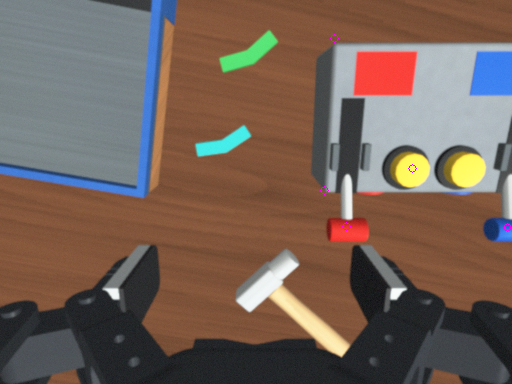

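The red grip is at (348,231), within 4 px of the prediction. I'll correct by 3 mm and leave the hammer alone. Descending.

Emit:
{"op": "apply_moves", "data": {"deltas": "-0.15 0.3 0 0 0 0 0.8; -0.3 0.6 0.1 0 0 0 0.8; -0.44 0.86 0.3 0 0 0 0.8; -0.44 0.86 0.6 0 0 0 0.8; -0.44 0.86 0.6 0 0 0 0.8"}}

```text
time_s: 22.95
tcp_pos: [0.4477, -0.2972, 0.3343]
ee_rot: [-3.118, -0.306, 0.012]
ft_force: [-0.7, 0.9, -1.0]
finger_gap: 0.0687
grasp_force: 0.0
```

Emit:
{"op": "apply_moves", "data": {"deltas": "0 0 0.25 0 0 0 0.8; 0 0 0.5 0 0 0 0.8; 0 0 0.7 0 0 0 0.8; 0 0 0.85 0 0 0 0.8; 0 0 0.93 0 0 0 0.8; 0 0 0.93 0 0 0 0.8"}}

```text
time_s: 23.45
tcp_pos: [0.449, -0.2966, 0.2466]
ee_rot: [-3.123, -0.31, 0.003]
ft_force: [-0.2, 1.1, 1.2]
finger_gap: 0.0684
grasp_force: 0.0
```

Emit:
{"op": "apply_moves", "data": {"deltas": "0 0 0 0 0 0 0; 0 0 0 0 0 0 0; 0 0 0 0 0 0 0; 0 0 0 0 0 0 0; 0 0 0 0 0 0 0; 0 0 0 0 0 0 0; 0 0 0 0 0 0 0", "grip_force": 25}}

```text
time_s: 24.03
tcp_pos: [0.4491, -0.298, 0.2499]
ee_rot: [-3.127, -0.305, -0.005]
ft_force: [-0.6, 3.9, 5.8]
finger_gap: 0.0336
grasp_force: 28.5
```

```bash
python3 - <<'E'
from h import *
st(); rel(grip(1.5,.075)+[0,0,.155])
p0=grip(1.5,.075)
for t in [1.35,1.2,1.05,.9,.75,.6,.45,.3,.15,.05]:
    L=np.array([-.03-.07*np.sin(t-.25),.07*np.cos(t-.25)])-np.array([-.03-.07*np.sin(1.25),.07*np.cos(1.25)]); print(t,np.round(L*10,2))
E
```

```text
time_s 24.0333
tcp_pos [ 0.4491 -0.298   0.2499]
ee_rot [-3.1266 -0.3054 -0.0045]
ft_force [-0.5819  3.8721  5.8405]
finger_gap 0.0336
grasp_force 28.4723
joint_pos [-0.6917  0.1448  1.6209  0.0021  1.374   0.6839]
shift [0.024 0.    0.029] yaw -1.376
1.35 [0.04 0.1 ]
1.2 [0.09 0.19]
1.05 [0.16 0.27]
0.9 [0.24 0.34]
0.75 [0.33 0.39]
0.6 [0.42 0.44]
0.45 [0.53 0.47]
0.3 [0.63 0.48]
0.15 [0.73 0.48]
0.05 [0.8  0.47]
```

Pinched across its ends (33.6 mm). Following the arc up.

Emit:
{"op": "apply_moves", "data": {"deltas": "0.04 0 -0.1 0 0 0 0; 0.09 0 -0.19 0 0 0 0; 0.16 0 -0.27 0 0 0 0; 0.24 0 -0.34 0 0 0 0; 0.33 0 -0.39 0 0 0 0; 0.42 0 -0.44 0 0 0 0; 0.53 0 -0.47 0 0 0 0; 0.63 0 -0.48 0 0 0 0; 0.73 0 -0.48 0 0 0 0; 0.78 0 -0.47 0 0 0 0; 0.78 0 -0.47 0 0 0 0"}}

```text
time_s: 24.95
tcp_pos: [0.5268, -0.2825, 0.2967]
ee_rot: [3.126, 0.308, 0.005]
ft_force: [-1.7, 4.0, 5.0]
finger_gap: 0.0334
grasp_force: 25.6
```

```bash
python3 - <<'E'
from h import *
st(); rel(grip(0,.075)+[0,0,.155])
E
```

```text
time_s 24.95
tcp_pos [ 0.5268 -0.2825  0.2967]
ee_rot [3.1262 0.3079 0.0053]
ft_force [-1.7102  3.9722  5.0397]
finger_gap 0.0334
grasp_force 25.5781
joint_pos [-0.5875  0.2354  1.417   0.0019  1.4864  0.7868]
shift [0.068 0.006 0.039] yaw -1.3744
```

Emit:
{"op": "apply_moves", "data": {"deltas": "0 0 0 0 0 0 0.8; 0 0 0 0 0 0 0.8; 0 0 0 0 0 0 0.8; 0 0 0 0 0 0 0.8; 0 0 0 0 0 0 0.8; 0 0 -0.15 0 0 0 0.8; 0 0 -0.4 0 0 0 0.8; 0 0 -0.7 0 0 0 0.8; 0 0 -0.7 0 0 0 0.8; 0 0 -0.7 0 0 0 0.8"}}

```text
time_s: 25.78
tcp_pos: [0.5253, -0.2837, 0.3678]
ee_rot: [3.123, 0.305, 0.008]
ft_force: [0.5, 0.7, 0.3]
finger_gap: 0.0682
grasp_force: 0.0
```

Emit:
{"op": "apply_moves", "data": {"deltas": "-0.3 0.2 0 0 0 0 0.8; -0.5 0.5 0 0 0 0 0.8; -0.7 0.8 0 0 0 0 0.8; -0.76 1 0 0 0 0 0.8; -0.76 1 0 0 0 0 0.8; -0.76 1 0 0 0 0 0.8"}}

```text
time_s: 26.28
tcp_pos: [0.4691, -0.3971, 0.3627]
ee_rot: [-3.124, -0.301, 0.003]
ft_force: [-0.0, 0.1, -0.8]
finger_gap: 0.0684
grasp_force: 0.0
```

```bash
cat >> h.py <<'E'
def blobs(im,x0,y0,x1,y1):
    h=cv2.cvtColor(im[y0:y1,x0:x1],cv2.COLOR_RGB2HSV)
    for nm,m in (('red',cv2.inRange(h,(0,150,100),(6,255,255))|cv2.inRange(h,(174,150,100),(180,255,255))),('blue',cv2.inRange(h,(100,150,100),(115,255,255)))):
        n,l,s,c=cv2.connectedComponentsWithStats(m)
        print(nm,[(int(s[i,4]),np.round(c[i]+[x0,y0]).tolist()) for i in range(1,n) if s[i,4]>8])
def levers():
    blobs(env.grab_frame('scene'),100,264,240,384)
    for y in (.075,-.075): print(y,[proj(cam('scene'),grip(t,y))[0].round().tolist() for t in (0,1.5)])
E
python3 - <<'E'
from h import *
st(); levers(); rel(grip(1.5,-.075)+[-.0024,0,.155])
E
```

```text
time_s 26.2833
tcp_pos [ 0.4691 -0.3971  0.3627]
ee_rot [-3.1243e+00 -3.0140e-01  2.6000e-03]
ft_force [-0.0372  0.1207 -0.808 ]
finger_gap 0.0684
grasp_force 0.0
joint_pos [-7.9480e-01  2.4320e-01  1.2750e+00  5.0000e-04  1.6266e+00  5.8370e-01]
red [(185, [189.0, 292.0]), (339, [210.0, 318.0])]
blue [(179, [126.0, 355.0]), (418, [192.0, 366.0])]
0.075 [[189.0, 293.0], [159.0, 288.0]]
-0.075 [[157.0, 366.0], [126.0, 355.0]]
shift [-0.017  0.496  1.159] yaw -1.3769
```

Red lever stays up at (189,292). Now the blue lever, same way.

Emit:
{"op": "apply_moves", "data": {"deltas": "-0.02 0.3 0 0 0 0 0.8; -0.02 0.5 0.2 0 0 0 0.8; -0.02 0.5 0.5 0 0 0 0.8; -0.02 0.5 0.5 0 0 0 0.8; -0.02 0.5 0.5 0 0 0 0.8"}}

```text
time_s: 26.75
tcp_pos: [0.4777, -0.4439, 0.3117]
ee_rot: [-3.12, -0.307, 0.006]
ft_force: [0.2, 0.5, 0.5]
finger_gap: 0.0682
grasp_force: 0.0
```

Emit:
{"op": "apply_moves", "data": {"deltas": "0 0 0.25 0 0 0 0.8; 0 0 0.45 0 0 0 0.8; 0 0 0.6 0 0 0 0.8; 0 0 0.66 0 0 0 0.8; 0 0 0.66 0 0 0 0.8; 0 0 0.66 0 0 0 0; 0 0 0.66 0 0 0 0; 0 0 0.66 0 0 0 0; 0 0 0.66 0 0 0 0; 0 0 0.66 0 0 0 0; 0 0 0.66 0 0 0 0; 0 0 0.66 0 0 0 0"}}

```text
time_s: 27.75
tcp_pos: [0.478, -0.4451, 0.2514]
ee_rot: [3.126, 0.305, 0.003]
ft_force: [-0.6, 4.2, 5.5]
finger_gap: 0.0338
grasp_force: 28.5
```

```bash
python3 - <<'E'
from h import *
st(); rel(grip(1.5,-.075)+[0,0,.155]); rel(grip(0.1,-.075)+[0,0,.155])
E
```

```text
time_s 27.75
tcp_pos [ 0.478  -0.4451  0.2514]
ee_rot [3.1263 0.3054 0.0033]
ft_force [-0.5919  4.2392  5.4577]
finger_gap 0.0338
grasp_force 28.4688
joint_pos [-0.8369  0.3843  1.3194  0.0015  1.4363  0.5389]
shift [0.018 0.001 0.043] yaw -1.3761
shift [ 0.788  0.005 -0.427] yaw -1.3761
```

Emit:
{"op": "apply_moves", "data": {"deltas": "0.04 0 -0.1 0 0 0 0; 0.09 0 -0.19 0 0 0 0; 0.16 0 -0.27 0 0 0 0; 0.24 0 -0.34 0 0 0 0; 0.33 0 -0.39 0 0 0 0; 0.42 0 -0.44 0 0 0 0; 0.53 0 -0.47 0 0 0 0; 0.63 0 -0.48 0 0 0 0; 0.73 0 -0.48 0 0 0 0; 0.78 0 -0.47 0 0 0 0; 0.78 0 -0.47 0 0 0 0"}}

```text
time_s: 28.67
tcp_pos: [0.556, -0.4295, 0.298]
ee_rot: [3.125, 0.308, 0.005]
ft_force: [-1.8, 5.2, 5.0]
finger_gap: 0.0336
grasp_force: 25.3
```

Emit:
{"op": "apply_moves", "data": {"deltas": "0 0 0 0 0 0 0.8; 0 0 0 0 0 0 0.8; 0 0 0 0 0 0 0.8; 0 0 0 0 0 0 0.8; 0 0 0 0 0 0 0.8; 0 0 -0.15 0 0 0 0.8; 0 0 -0.4 0 0 0 0.8; 0 0 -0.7 0 0 0 0.8; 0 0 -0.9 0 0 0 0.8; 0 0 -0.9 0 0 0 0.8"}}

```text
time_s: 29.5
tcp_pos: [0.5542, -0.4308, 0.3931]
ee_rot: [3.118, 0.304, 0.013]
ft_force: [-0.4, 0.1, 1.6]
finger_gap: 0.0681
grasp_force: 0.0
```

Emit:
{"op": "apply_moves", "data": {"deltas": "-0.3 0 0 0 0 0 0.8; -0.6 0 0 0 0 0 0.8; -0.9 0 0 0 0 0 0.8; -1 0 0 0 0 0 0.8; -1 0 0 0 0 0 0.8; -1 0 0 0 0 0 0.8"}}

```text
time_s: 30.0
tcp_pos: [0.4559, -0.4499, 0.3854]
ee_rot: [-3.126, -0.304, -0.001]
ft_force: [0.2, -0.3, 0.6]
finger_gap: 0.0684
grasp_force: 0.0
```

```bash
python3 - <<'E'
from h import *
st(); levers(); save('scene','s9.png')
E
```

```text
time_s 30.0
tcp_pos [ 0.4559 -0.4499  0.3854]
ee_rot [-3.1264e+00 -3.0390e-01 -1.5000e-03]
ft_force [ 0.1759 -0.3019  0.6199]
finger_gap 0.0684
grasp_force 0.0
joint_pos [-8.6760e-01  2.9420e-01  1.1673e+00  1.0000e-03  1.6800e+00  5.0950e-01]
red [(185, [189.0, 292.0]), (339, [210.0, 318.0])]
blue [(418, [192.0, 366.0]), (222, [157.0, 365.0])]
0.075 [[189.0, 293.0], [159.0, 288.0]]
-0.075 [[157.0, 366.0], [126.0, 355.0]]
```

View pics/s9.png

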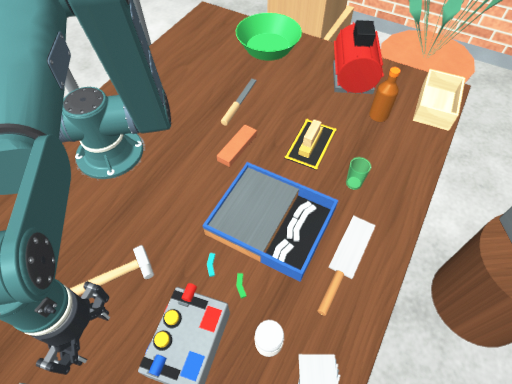

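Both levers are up (red at 189,292, blue at 157,365), all chips are in the tray and the scraper is on its mat (312,140). Handing in.

```bash
python3 -c "
from rig import env
print(env.close_job())"
```

```text
the job is handed in; nothing more can be done
None
```

The job is done and handed in at about 30 s of the 200 s allowed: both levers were tripped red then blue, all six chips are in the tray, the scraper stands upright on its mat, both levers stay up by themselves, and nothing else on the bench was moved; no verdict came back.

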